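Third hand at the cupping table: press the card rail on the end plate

TASK

Act as a third hand: pick up the loose wooden card rail, lay it flat on the bed of the metal fixture, snug along the black fence, and push its end against the blue end plate until the pointer stands in the green band, never reaching the red one. Your program finishes while still holding the rail pressed there steadily, pointer in the green, so that a colleague can drive the screws. Leave the glasses, the blue tray and the screwdriver where they are.

Things in the scene. Friction and masses are not known exactly. Their poses are not given: they have to be found in the camera images.
- rail: the loose card rail: a beech bar 140 mm long (its x), 30 mm wide (its y), 50 mm high (its z), a thin dark groove painted along its top; about 0.16 kg (varies). Both ends and both sides are alike: it may go in either way round. Origin: centre of its underside. It starts upright, groove up, on the table (z = 0), free on all sides.
- fixture: the fixed assembly fixture: an aluminium bed 300 mm (its x) by 150 mm (its y), 12 mm thick. Origin: centre of the underside, on the table. The rail is pushed along its +x, roughly away from the robot. Across the bed stands the sprung blue end plate; behind it, at x = 110 to 146 mm, y = +-32 mm, two dark spring housings 36 mm high above the bed.
- seat (a point): point on the bed's top (12 mm above the table), with the fixture's axes: the rail's origin is here when the rail lies flat on the bed, its side touching the fence and its end just touching the unpressed end plate. As the plate is pressed back, the rail's origin moves along +x from here by the gauge reading.
- fence (a point): middle of the foot of the black fence's guiding face, at bed height, axes as the fixture's. The fence is 185 mm long (x), 15 mm thick (to +y from here), 12 mm high above the bed. It stands on the +y side of the rail, which touches it with a long side; the -y side is open, so the rail can be laid a little off the fence and shifted against it.
- plate (a point): centre of the foot of the blue end plate's front face, at bed height, moving with the plate; its axes are the fixture's. The plate is 5 mm thick, 90 mm wide (y = -45 to +45 mm) and reaches from 2 to 62 mm above the bed.
- gauge (a joint): travel of the sprung end plate in m: 0 at rest, growing as it is pushed to the fixture's +x, hard stop 0.036. A black pointer moves with it over a scale on the bed's -y side: white below 0.012, green 0.012 to 0.022, white to 0.030, then red. The spring pushes back with 1.8 N plus 0.45 N per mm: 7.2 to 11.7 N in the green, 9.5 N at its middle (0.017). It springs back to 0.
- tray: blue open sample tray, 100 x 150 mm, 28 mm high, a bystander; origin: centre of its underside
- glass_a: empty clear drinking glass, 76 mm in diameter, 85 mm high, a bystander; origin: centre of its underside
- glass_b: a second glass like the first, a bystander; origin: centre of its underside
- screwdriver: the colleague's screwdriver, lying beyond the fixture, a bystander; origin: on its length, at table height; handle towards its -x
Things that resemble listed ones, but are neither listed nor needed, are in the scene too. There is more than one size of the rail; the job needs the smallest.

How it is judged:
By the outcome, as a careful person would: the job done as asked, in the order asked, and still so for the second after the job is handed in, while the arm keeps its last pose, push and grip.
It also fails if it takes over 51 s, if anything falls off the work surface, if the arm or the gripper's body presses on something with over 40 N, if the wrist force passes 120 N, or if a joint passes its speed limit or range.

ROBOT

A 6-joint arm with a two-finger parallel gripper is mounted at the origin on the work surface. World frame = base frame: x ahead of the robot, y to its left, z up, the work surface at z = 0. Lengths are in m, angles in rad, forces in N, time in s.
With the tool pointing down it reaches from about 0.3 to 1 m from the base axis. Payload 5.1 kg.
Tool frame: the origin (TCP) lies between the finger pads; the fingertips stand bot.finger_overhang ahead of it and the grasp point (between the pads) lies 11 mm behind it (bot.finger_overhang is the distance from the TCP to the fingertips, in m); z points along the fingers, y is the line along which they close (so a half turn about z gives the same grasp; the last joint's range is limited). The gripper opens to 95 mm and grips with 3 to 60 N. Pads are 20 mm wide; open, the fingers measure 119 mm over their backs; the gripper's body (75 mm by 180 mm) begins 59 mm behind the grasp point.
Start: joints at [-1.323, 0.124, 1.65, -0, 1.367, -0.083], TCP at [0.211, -0.615, 0.223] pointing down, gripper open.
Joint ranges: [-2.61, 2.61], [-1.02, 2.33], [0.03, 2.71], [-1.35, 4.49], [0.32, 2.68], [-2.91, 2.91]. Speed limits (rad/s): [2.57, 2.57, 3.14, 3.14, 3.14, 3.14].

INTERFACE

Orientations are given as a rotation vector (axis times angle).
In Python, from station import bot, grip, solver, cams, job_done gives the robot as it stands. The module is installed in compiled form; this text tells all that it offers. Calls block until the motion is done:
- bot.goto(position, orientation): joint-space move of the TCP to a pose.
- bot.movel(position, vel=0.15, orientation=None): straight line of the TCP; orientation=None keeps the orientation; vel is the mean speed in m/s.
- bot.move_j(angles): joint-space move.
- grip(opening, newtons=None): finger opening in m; newtons is the grip in N (None keeps the last); returns when the fingers have stopped.
- bot.dwell(seconds).
- solver.inverse_kinematics(position, orientation): joint angles nearest the present ones, or None.
- bot.get_obs(): the state.
- cams.get_image(name): name is "scene" or "top" or "wrist"; returns a dict with "pixels" (480x640x3 uint8, red, green, blue), "camera_matrix" (3x3 intrinsics, pixels), "cam_to_world" (4x4, takes a point from camera to world coordinates). Camera axes: x right, y down, z forward; pixel columns grow to the right and rows downward; lengths in m; the calibration is good to about 2 mm. A picture is of the moment at which its call begins. There is no depth.
A pose or a line that the arm cannot do raises bot.IKError and nothing moves.
- job_done(): hands the job in; it is judged then, once.
The state is a dict: "time": time; "q": joint angles; "dq": joint speeds; "joint_torque": joint torques, N m; "ee_pos": TCP position; "ee_rot": TCP orientation; "ft_force": force on the tool from outside, world axes, zero at the start; "moment": the same for the moment, N m; "finger_gap": finger opening in m; "grip_force": force on a finger pad.
Only numpy, scipy, OpenCV 4.12 (cv2) and the standard library are available. Lean on these libraries where they do the work, as an engineer would, in place of code of your own. Each camera call takes 0.05 s, during which the arm holds its last target. There are 200 camera calls.

## Working session

There is one attempt and no reset: what is moved stays moved. The work goes in short steps, each a Python script; the robot and the scene stay as the last script left them, time stands still between calls to the robot, and variables do not carry over. Pictures are saved under pics/ and viewed, at most 10 in all, crops included, and the job is handed in when it is done.

```bash
mkdir -p pics
python3 - <<'E'
from station import bot,cams
import cv2,numpy as np
for n in("scene","top"):
    d=cams.get_image(n); cv2.imwrite(f"pics/{n}0.png",d["pixels"][:,:,::-1]); np.savez(f"{n}0.npz",**d)
    print(n,d["camera_matrix"].round(1).tolist(),d["cam_to_world"].round(3).tolist())
o=bot.get_obs();print(o["time"],o["ee_rot"],bot.finger_overhang,o["finger_gap"])
E
```

```text
scene [[616.8, 0.0, 331.3], [0.0, 616.8, 248.6], [0.0, 0.0, 1.0]] [[-0.252, 0.829, -0.499, 1.333], [0.968, 0.219, -0.125, 0.243], [0.006, -0.514, -0.858, 1.323], [0.0, 0.0, 0.0, 1.0]]
top [[535.2, 0.0, 318.9], [0.0, 535.2, 234.0], [0.0, 0.0, 1.0]] [[0.021, -0.995, 0.094, 0.478], [-1.0, -0.021, 0.002, 0.065], [-0.0, -0.094, -0.996, 1.373], [0.0, 0.0, 0.0, 1.0]]
0.1 [-3.09690523e+00 -5.16886220e-01  2.36781638e-04] 0.008 0.09528648611146553
```

View pics/top0.png

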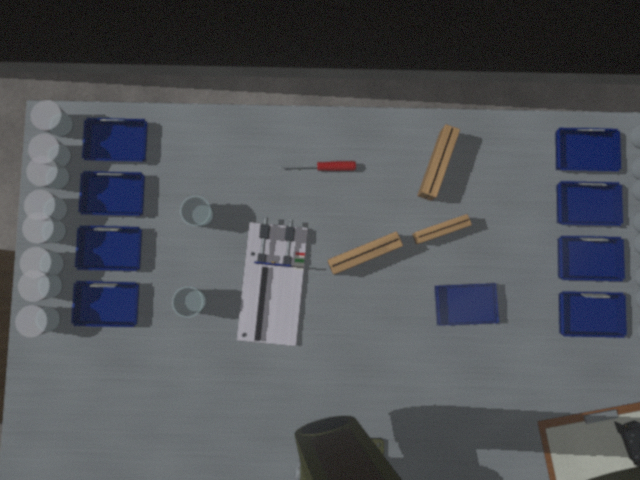

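View pics/scene0.png

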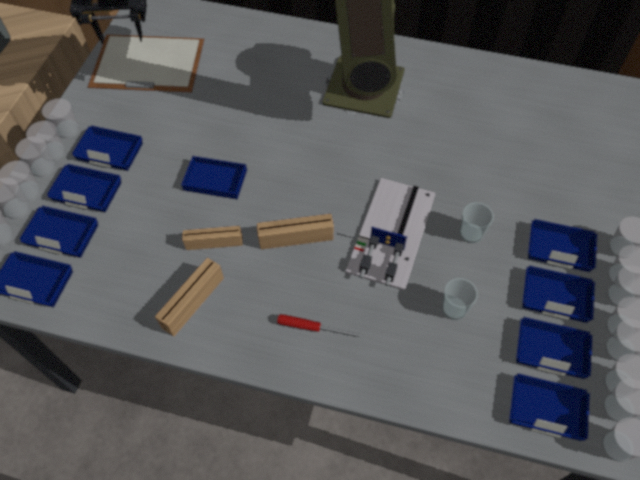

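```bash
cat > h.py <<'E'
import cv2,numpy as np
def ray(d,uv,z):
    uv=np.atleast_2d(uv).astype(float);K=d["camera_matrix"];T=d["cam_to_world"]
    r=(T[:3,:3]@np.linalg.inv(K)@np.c_[uv,np.ones(len(uv))].T).T
    return T[:3,3]+r*((z-T[2,3])/r[:,2])[:,None]
def proj(d,p):
    T=np.linalg.inv(d["cam_to_world"]);p=np.atleast_2d(p)
    c=(d["camera_matrix"]@(T[:3,:3]@p.T+T[:3,3:])).T
    return c[:,:2]/c[:,2:]
def wood(d):
    h=cv2.cvtColor(d["pixels"],cv2.COLOR_RGB2HSV)
    return cv2.inRange(h,(8,70,50),(22,255,255))
E
python3 - <<'E'
from h import *
d=dict(np.load("top0.npz"))
m=wood(d); m=cv2.morphologyEx(m,cv2.MORPH_CLOSE,np.ones((5,5)))
for c in cv2.findContours(m,0,1)[0]:
    if cv2.contourArea(c)<300: continue
    r=cv2.minAreaRect(c); b=ray(d,cv2.boxPoints(r),.05)
    e=np.linalg.norm(np.diff(b,axis=0),axis=1)
    print("wood",np.round(r[0]),ray(d,r[0],.05)[0].round(3),e[:2].round(3),b[:,:2].round(3).tolist())
p=d["pixels"].astype(int)
print(p[330,285],p[300,350])
w=((p.min(2)>130)).astype(np.uint8)[200:360,220:330]
for c in cv2.findContours(w,0,1)[0]:
    if cv2.contourArea(c)<300: continue
    r=cv2.minAreaRect(c);b=ray(d,cv2.boxPoints(r)+[220,200],.012);e=np.linalg.norm(np.diff(b,axis=0),axis=1)
    print("bed",b.round(3).tolist(),e[:2],b.mean(0))
s=d["pixels"][190:360,210:340,::-1];cv2.imwrite("pics/c1.png",cv2.resize(s,None,fx=4.5,fy=3.5*1,interpolation=2))
E
```

```text
wood [594. 441.] [ 0.12  -0.601  0.05 ] [0.25  0.138] [[0.162, -0.467], [0.214, -0.711], [0.078, -0.735], [0.026, -0.492]]
wood [  6. 336.] [0.338 0.826 0.05 ] [0.403 0.03 ] [[0.14, 0.825], [0.541, 0.856], [0.542, 0.827], [0.14, 0.796]]
wood [365. 252.] [ 0.559 -0.046  0.05 ] [0.187 0.04 ] [[0.54, 0.047], [0.615, -0.124], [0.579, -0.14], [0.504, 0.031]]
wood [442. 229.] [ 0.623 -0.237  0.05 ] [0.146 0.03 ] [[0.611, -0.163], [0.662, -0.301], [0.634, -0.31], [0.584, -0.173]]
wood [439. 162.] [ 0.792 -0.229  0.05 ] [0.195 0.046] [[0.707, -0.177], [0.892, -0.239], [0.877, -0.283], [0.693, -0.22]]
[157 155 161] [107 110 114]
bed [[0.331, 0.21, 0.012], [0.525, 0.197, 0.012], [0.518, 0.108, 0.012], [0.324, 0.122, 0.012]] [0.19491992 0.08925751] [0.42450211 0.15929815 0.012     ]
bed [[0.336, 0.271, 0.012], [0.633, 0.248, 0.012], [0.63, 0.204, 0.012], [0.332, 0.228, 0.012]] [0.29867148 0.04386378] [0.48261828 0.23749214 0.012     ]
```

View pics/c1.png

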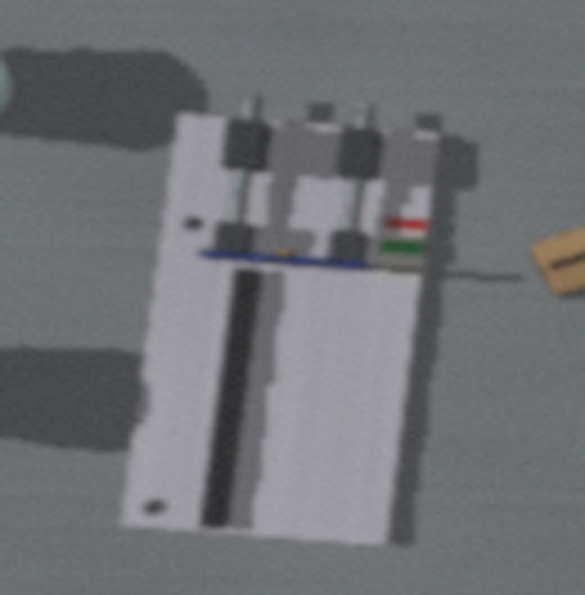

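```bash
cat >> h.py <<'E'
from scipy.spatial.transform import Rotation as Ro
def down(a): return (Ro.from_euler("z",a)*Ro.from_euler("x",np.pi)).as_rotvec()
E
python3 - <<'E'
from station import bot,cams
from h import *
bot.goto([.615,-.237,.25],down(-1.219))
d=cams.get_image("wrist");cv2.imwrite("pics/w1.png",d["pixels"][:,:,::-1]);np.savez("w1.npz",**d)
print(bot.get_obs()["time"],bot.get_obs()["q"],d["cam_to_world"].round(3).tolist())
m=cv2.morphologyEx(wood(d),cv2.MORPH_CLOSE,np.ones((25,25)))
for c in cv2.findContours(m,0,1)[0]:
    if cv2.contourArea(c)<3000: continue
    r=cv2.minAreaRect(c);b=ray(d,cv2.boxPoints(r),.05);e=np.diff(b,axis=0)
    print(r,b.mean(0),np.linalg.norm(e,axis=1),np.arctan2(e[:,1],e[:,0]))
E
```

```text
2.225 [-4.50235303e-01  1.28559872e-01  1.59937306e+00 -1.31999327e-04
  1.41386057e+00  2.34033945e+00] [[-0.939, -0.329, -0.098, 0.641], [-0.344, 0.9, 0.267, -0.312], [0.001, 0.284, -0.959, 0.411], [0.0, 0.0, 0.0, 1.0]]
((456.99993896484375, 369.4999694824219), (329.99993896484375, 86.99998474121094), 0.0) [ 0.39438132 -0.11467766  0.05      ] [0.12276158 0.38192013 0.12647123] [-1.24426133 -2.79147936  2.16052509]
((309.3126525878906, 241.0799560546875), (37.97776412963867, 199.43833923339844), 2.5261170864105225) [ 0.61378259 -0.19884845  0.05      ] [0.22473688 0.03758157 0.22504157] [-1.28784913 -2.83336436  1.88448645]
((148.75827026367188, 154.30291748046875), (210.99093627929688, 55.75251388549805), 36.09828567504883) [ 0.79312857 -0.23607361  0.05      ] [0.05611572 0.1924337  0.06150082] [-2.00363021  2.84005944  1.25589285]
```

View pics/w1.png

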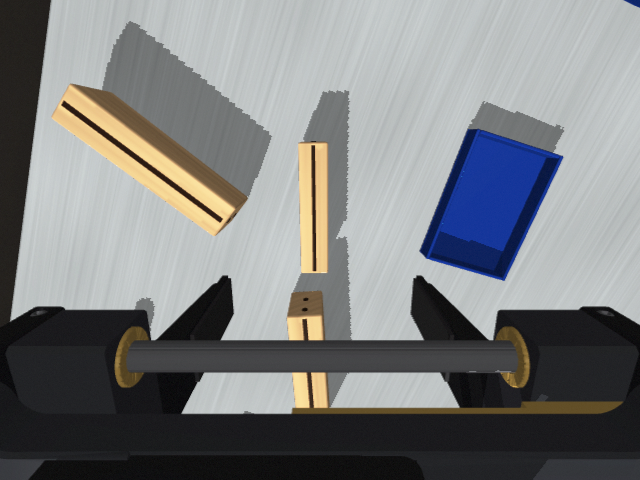

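Run:
```python
from h import *
d=dict(np.load("w1.npz"))
m=wood(d); M=np.zeros_like(m);M[125:283,288:340]=m[125:283,288:340];M=cv2.morphologyEx(M,cv2.MORPH_CLOSE,np.ones((11,11)))
c=max(cv2.findContours(M,0,1)[0],key=cv2.contourArea);r=cv2.minAreaRect(c);print(r)
for v in(150,170,190,207,230,250,265):
    xs=np.where(M[v])[0];g=[x for x in range(xs[0]+6,xs[-1]-5) if d["pixels"][v,x].max()<90]
    e=ray(d,[[xs[0],v],[xs[-1]+1,v],[np.mean(g)+.5,v]],.05)
    print(v,xs[0],xs[-1],np.mean(g),np.linalg.norm(e[1]-e[0]).round(4),e[2].round(4))
col=np.where(M[:,314])[0];e=ray(d,[[313,col[0]],[314,col[-1]+1]],.05);print(col[[0,-1]],e,np.linalg.norm(e[1]-e[0]),e.mean(0))
```

```text
((312.5, 207.0), (130.0, 29.0), 90.0)
150 299 327 313.0 0.0289 [ 0.6443 -0.2985  0.05  ]
170 299 327 313.0 0.0294 [ 0.6377 -0.2801  0.05  ]
190 299 327 313.5 0.0298 [ 0.6304 -0.2612  0.05  ]
207 300 327 313.5 0.0292 [ 0.6244 -0.2445  0.05  ]
230 300 327 313.5 0.0298 [ 0.616  -0.2212  0.05  ]
250 301 327 314.0 0.0292 [ 0.608  -0.2003  0.05  ]
265 301 327 314.5 0.0296 [ 0.6016 -0.1843  0.05  ]
[142 272] [[ 0.64732538 -0.30558265  0.05      ]
 [ 0.59946156 -0.17506632  0.05      ]] 0.139016040081508 [ 0.62339347 -0.24032448  0.05      ]
```

Run:
```python
from station import bot,cams
from h import *
bot.goto([.36,.175,.28],down(-.073))
d=cams.get_image("wrist");cv2.imwrite("pics/w2.png",d["pixels"][:,:,::-1]);np.savez("w2.npz",**d)
print(bot.get_obs()["time"],bot.get_obs()["q"].round(2),d["cam_to_world"].round(3).tolist())
```

```text
4.0417 [ 0.32 -0.49  2.09 -0.    1.55  1.96] [[-0.075, -0.956, -0.284, 0.439], [-0.997, 0.072, 0.021, 0.169], [-0.0, 0.284, -0.959, 0.441], [0.0, 0.0, 0.0, 1.0]]
```

View pics/w2.png

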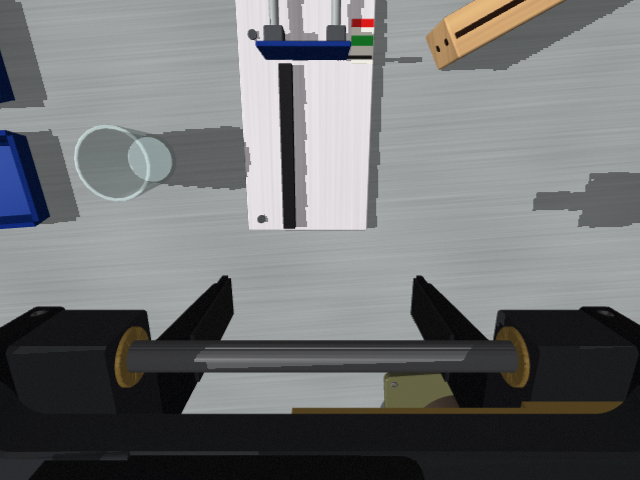

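Run:
```python
from h import *
d=dict(np.load("w2.npz"));p=d["pixels"].astype(int)
L=[];Rr=[]
for v in range(75,222,6):
    xs=np.where(p[v,265:325].max(1)<75)[0]+265
    L.append([xs[0],v+.5]);Rr.append([xs[-1]+1,v+.5])
print(Rr[0],Rr[-1],L[0],L[-1])
def line(P):
    vx,vy,x,y=cv2.fitLine(np.float32(P[:,:2]),cv2.DIST_L1,0,.001,.001).ravel();s=np.sign(vx)
    return np.array([x,y]),np.array([vx,vy])*s
for z in(.012,.024):
    a,t=line(ray(d,Rr,z));print("fenceR",z,a,np.arctan2(t[1],t[0]))
b,tb=line(ray(d,L,.024));print("fenceL",b,np.arctan2(tb[1],tb[0]))
a,t=line(ray(d,Rr,.012));n=np.array([-t[1],t[0]]);print("thick",(b-a)@n)
blue=(p[:,:,2]>p[:,:,0]*2)&(p[:,:,2]>40)
F=[]
for u in range(268,346,6):
    ys=np.where(blue[20:75,u])[0]+20;F.append([u+.5,ys[-1]+1])
print(F[0],F[-1])
P=ray(d,F,.014);c,tc=line(P);print("plate",c,np.arctan2(tc[1],tc[0])+np.pi/2, np.arctan2(tc[1],tc[0])-np.pi/2)
xs=np.where(blue[55])[0];xs=xs[(xs>200)&(xs<400)];print("ends",xs[[0,-1]],ray(d,[[xs[0],55],[xs[-1]+1,55]],.02))
# fence ends & bed front edge
print("fence front/back z.024",ray(d,[[290,228]],.012),ray(d,[[288,64]],.024))
y=-.073;ex=np.array([np.cos(y),np.sin(y)]);ey=np.array([-ex[1],ex[0]])
f0=a+ex*((c-a)@ex);seat=f0-ex*.07-ey*.015
print("seat",seat)
bed=(p.min(2)>170);r=np.where(bed[150:260,340])[0]+150;q=ray(d,[[340,r[-1]+1]],.012);print("bed front",r[-1],q,"seat-front",(seat-q[0,:2])@ex)
```

```text
[np.int64(293), 75.5] [np.int64(296), 219.5] [np.int64(279), 75.5] [np.int64(284), 219.5]
fenceR 0.012 [0.444068  0.2014856] -0.07680406
fenceR 0.024 [0.44440603 0.20054878] -0.076803535
fenceL [0.4262636  0.21680003] -0.07711698
thick 0.013903176
[268.5, np.int64(59)] [340.5, np.int64(60)]
plate [0.52295977 0.18529221] 3.0500183 -0.09157431
ends [264 346] [[0.52920927 0.22523577 0.02      ]
 [0.52249285 0.13567133 0.02      ]]
fence front/back z.024 [[0.33298163 0.21746991 0.012     ]] [[0.51772464 0.19994479 0.024     ]]
seat [0.45281043 0.18580622]
bed front 229 [[0.32566043 0.15468525 0.012     ]] seat-front 0.1245415477112527
```

Run:
```python
from station import bot,cams,grip
from h import *
Y=-1.2197;c=[.623,-.2405]
bot.goto([*c,.12],down(Y))
bot.movel([*c,.027],.1)
grip(.02,35);o=bot.get_obs();print(o["time"],o["finger_gap"],o["grip_force"],o["ee_pos"])
bot.movel([*c,.13],.15)
o=bot.get_obs();print(o["finger_gap"],o["ft_force"],o["moment"])
yw=-.0765;ex=np.array([np.cos(yw),np.sin(yw)]);ey=np.array([-ex[1],ex[0]])
t=np.array([.4528,.1858])-.02*ex-.008*ey
bot.goto([*t,.13],down(yw))
bot.movel([*t,.050],.12)
o=bot.get_obs();print(o["time"],o["q"].round(2),o["finger_gap"],o["ft_force"],o["ee_pos"])
d=cams.get_image("wrist");cv2.imwrite("pics/w3.png",d["pixels"][:,:,::-1]);np.savez("w3.npz",**d)
```

```text
8.0333 0.030077531849141782 34.996490478515625 [ 0.62320038 -0.24045993  0.0270426 ]
0.02978857296025421 [-0.34015587  0.2378527  -2.57405132] [ 0.11367951  0.00628147 -0.04135011]
11.3667 [ 0.28 -0.11  2.19 -0.    1.06  1.93] 0.0297721422601109 [ 0.70981838  0.60657929 -1.3936629 ] [0.43297433 0.17944433 0.05065988]
```

View pics/w3.png

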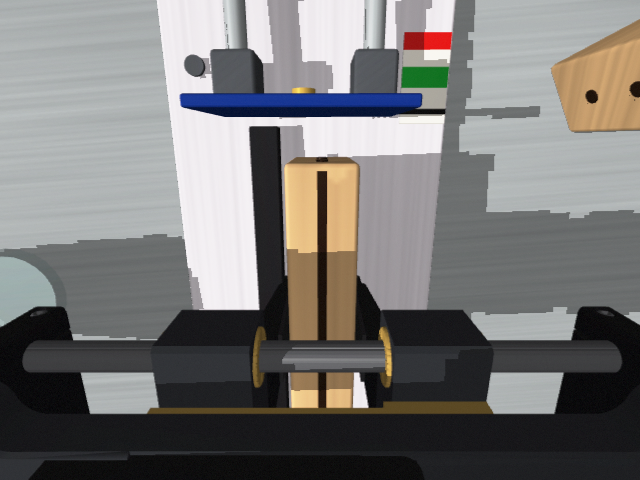

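```bash
cat >> h.py <<'E'
yw=-.0765;ex=np.array([np.cos(yw),np.sin(yw),0]);ey=np.array([-ex[1],ex[0],0]);ez=np.array([0,0,1.])
def F(bot,n=4):
    f=[]
    for _ in range(n): bot.dwell(.03);f.append(bot.get_obs()["ft_force"])
    f=np.mean(f,0);return np.array([f@ex,f@ey,f@ez])
E
python3 - <<'E'
from station import bot,cams,grip
from h import *
bot.dwell(.2);f0=F(bot);p=bot.get_obs()["ee_pos"].copy();print(f0);np.save("f0.npy",f0)
p[2]=.0425;bot.movel(p,.05)
for i in range(8):
    p[2]-=.0007;bot.movel(p,.05);f=F(bot)-f0;print("z",p[2].round(4),f.round(2))
    if f[2]>2.5:break
f1=F(bot)
for i in range(16):
    p+=ey*.0008;bot.movel(p,.05);f=F(bot)-f1;print("y",f.round(2))
    if f[1]<-3.5:break
o=bot.get_obs();print(o["time"],p,o["ee_pos"],o["moment"],o["finger_gap"])
np.save("p.npy",p)
d=cams.get_image("wrist");cv2.imwrite("pics/w4.png",d["pixels"][:,:,::-1])
E
```

```text
[ 0.23665384  0.05787053 -1.86651027]
z 0.0418 [-0.25  0.04  0.06]
z 0.0411 [-0.64  0.15  0.2 ]
z 0.0404 [ 0.11  0.18 -0.23]
z 0.0397 [-0.25 -0.44 -0.09]
z 0.039 [-0.08 -0.14  0.19]
z 0.0383 [-3.9  -1.    7.26]
y [ 1.39 -1.18 -0.44]
y [ 1.82 -1.89 -0.35]
y [ 2.47 -2.44 -1.22]
y [ 2.81 -2.38 -0.68]
y [ 3.64 -1.81 -1.01]
y [ 3.24 -1.86 -1.12]
y [ 3.84 -1.92 -0.53]
y [ 3.24 -2.02 -0.85]
y [ 3.58 -1.65 -0.86]
y [ 3.81 -2.26 -0.22]
y [ 3.06 -5.84  0.87]
18.7 [0.43318948 0.18822721 0.0383    ] [0.43386512 0.18717679 0.0389686 ] [-1.27999877  0.35822889 -0.02130778] 0.02990175012294207
```

View pics/w4.png

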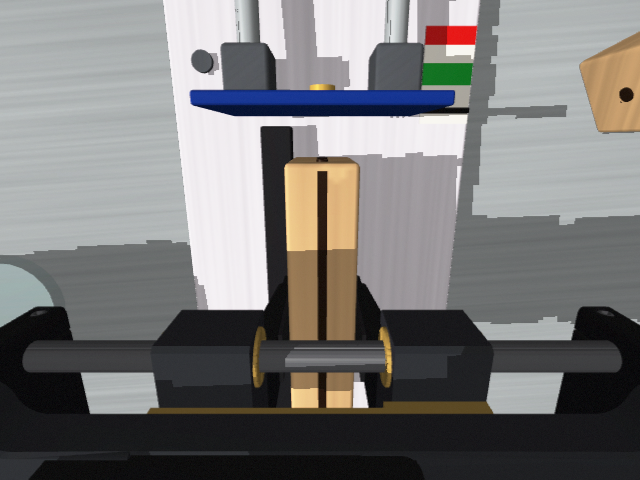

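Run:
```python
from station import bot,cams,grip
from h import *
f0=np.load("f0.npy");p=np.load("p.npy");s0=np.array([.4528,.1858,0]);xc=None;prev=None
for i in range(45):
    p+=ex*(.0015);bot.movel(p,.05);f=F(bot,2)-f0;e=bot.get_obs()["ee_pos"];x=(e-s0)@ex*1000
    if i%2==0 or xc: print(round(x,1),f.round(1))
    if f[1]>-4.5:p+=ey*.0003
    if f[1]<-8:p-=ey*.0003
    if f[2]>10:p[2]+=.0003
    if f[2]<2.5:p[2]-=.0003
    if xc is None and x>-8 and prev is not None and f[0]<prev-1.5: xc=x;print("contact",xc)
    if xc is None: prev=f[0] if prev is None else .7*prev+.3*f[0]
    if xc is not None and x>xc+8 or x>9: break
np.save("p.npy",p);print(bot.get_obs()["time"],bot.get_obs()["finger_gap"])
d=cams.get_image("wrist");cv2.imwrite("pics/w5.png",d["pixels"][:,:,::-1]);np.savez("w5.npz",**d)
```

```text
-19.0 [-8.  -7.9 14.3]
-17.4 [-11.2  -6.4  14.6]
-14.1 [-7.3 -5.4  9.4]
-11.3 [-8.  -5.7 10. ]
-8.1 [-6.7 -5.6  8. ]
-5.1 [-6.4 -4.3  6.8]
contact -4.169926452190718
-2.3 [-5.5 -5.5  6.5]
-0.9 [-7.1 -5.9  7.2]
0.6 [-5.9 -6.2  6.6]
1.5 [-9.2 -5.8 10. ]
2.7 [-9.9 -6.5  9.8]
3.8 [-11.8  -5.9  10.9]
24.45 0.030004546811307566
```

View pics/w5.png

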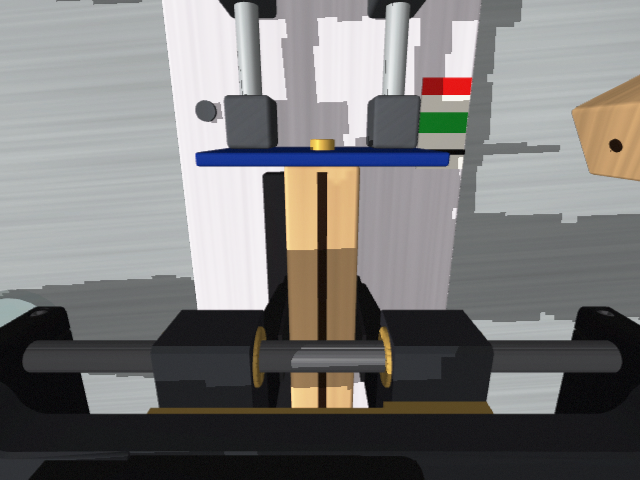

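```bash
cat >> h.py <<'E'
def gauge(d,z=.013):
    p=d["pixels"].astype(int);g=(p[:,:,1]>p[:,:,0]*1.6)&(p[:,:,1]>p[:,:,2]*1.6)&(p[:,:,1]>60)
    g[260:]=0;n,l,st,_=cv2.connectedComponentsWithStats(g.astype(np.uint8));k=1+st[1:,4].argmax();x,y,w,h,_=st[k]
    u=x+w//2
    r=((ray(d,[[u,y],[u,y+h]],z)-[.4528,.1858,z])@ex)*1000
    dk=[[(v,round(float((ray(d,[[uu,v+.5]],z)[0]-[.4528,.1858,z])@ex*1000),1)) for v in range(max(0,y-40),y+60) if p[v,uu].max()<45] for uu in(x+w//4,x+w//2,x+w*3//4,x+w-4)]
    return (x,y,w,h),r.round(1),dk
E
python3 - <<'E'
from station import bot,cams,grip
from h import *
print(gauge(dict(np.load("w5.npz"))))
f0=np.load("f0.npy");p=np.load("p.npy");s0=np.array([.4528,.1858,0])
for i in range(14):
    p+=ex*(.0015);bot.movel(p,.06);f=F(bot,2)-f0;x=(bot.get_obs()["ee_pos"]-s0)@ex*1000
    print(round(x,1),f.round(1))
    if f[1]>-4.5:p+=ey*.0003
    if f[1]<-8:p-=ey*.0003
    if f[2]>8:p[2]+=.0003
    if f[2]<2.5:p[2]-=.0003
    if x>15: break
np.save("p.npy",p);print(bot.get_obs()["time"],bot.get_obs()["finger_gap"])
d=cams.get_image("wrist");cv2.imwrite("pics/w6.png",d["pixels"][:,:,::-1]);np.savez("w6.npz",**d)
print(gauge(d))
E
```

```text
((np.int32(418), np.int32(112), np.int32(50), np.int32(21)), array([94.6, 84.6]), [[], [(150, 76.0), (151, 75.5)], [(150, 76.0), (151, 75.5), (152, 75.0), (153, 74.5)], [(150, 76.0), (151, 75.5), (152, 75.0), (153, 74.5)]])
5.3 [-10.6  -6.3   9.7]
6.6 [-10.4  -4.8   7.9]
7.8 [-11.2  -5.3   9.8]
9.1 [-11.1  -4.7   7.3]
10.4 [-12.3  -4.3   8.4]
11.5 [-12.5  -6.5   8.9]
12.9 [-11.9  -6.3   7.3]
14.1 [-13.8  -5.5   7.9]
15.3 [-14.6  -5.6   8.9]
27.35 0.029833214600300507
((np.int32(418), np.int32(136), np.int32(47), np.int32(13)), array([94.5, 88.1]), [[(149, 87.8)], [(150, 87.3), (151, 86.8)], [(150, 87.3), (151, 86.8), (152, 86.3), (153, 85.8), (154, 85.3)], [(149, 87.8), (150, 87.3), (151, 86.8), (152, 86.3), (153, 85.8), (154, 85.3)]])
```

View pics/w6.png

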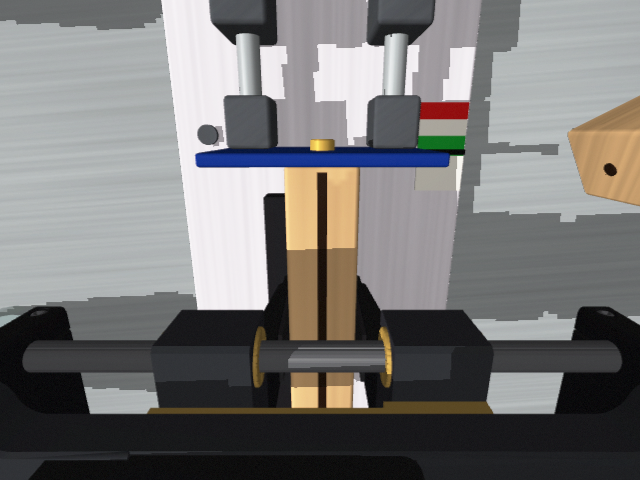

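Run:
```python
from station import bot,cams,grip
from h import *
f0=np.load("f0.npy");p=np.load("p.npy");s0=np.array([.4528,.1858,0])
for i in range(4):
    p+=ex*(.0012);bot.movel(p,.06);f=F(bot,2)-f0;x=(bot.get_obs()["ee_pos"]-s0)@ex*1000
    print(round(x,1),f.round(1))
    if f[1]>-4.5:p+=ey*.0003
    if x>18: break
bot.dwell(.6)
for k in range(2):
    f=F(bot)-f0;o=bot.get_obs();print(o["time"],((o["ee_pos"]-s0)@ex*1000).round(2),f.round(2),o["finger_gap"],o["moment"].round(2),o["grip_force"]);bot.dwell(.5)
d=cams.get_image("wrist");print(gauge(d))
im=d["pixels"][:,:,::-1];cv2.imwrite("pics/w7.png",cv2.resize(im[80:320,180:480],None,fx=2.5,fy=2.5,interpolation=2))
```

```text
16.3 [-13.9  -5.5   7.9]
17.3 [-15.3  -4.9   8.7]
18.2 [-16.1  -5.5   9.7]
29.0833 18.26 [-15.38  -5.16   8.58] 0.02998361019331483 [-0.61  2.41  0.08] 35.001309514045715
29.7167 18.24 [-15.82  -5.36   9.04] 0.029831070514787006 [-0.6   2.36 -0.05] 35.001227259635925
((np.int32(418), np.int32(142), np.int32(47), np.int32(7)), array([94.4, 91. ]), [[], [(150, 90.2), (151, 89.7)], [(150, 90.2), (151, 89.7), (152, 89.2), (153, 88.7), (154, 88.2)], [(149, 90.7), (150, 90.2), (151, 89.7), (152, 89.2), (153, 88.7), (154, 88.2)]])
```

View pics/w7.png

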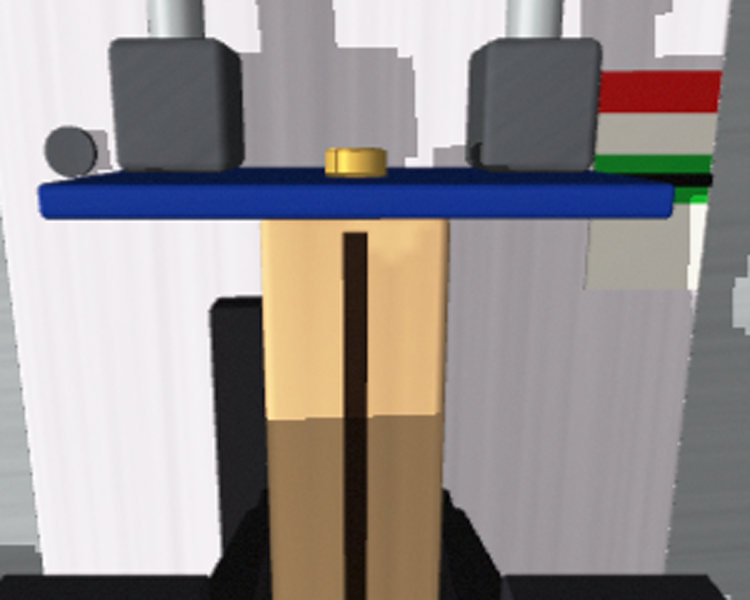

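Run:
```python
from station import bot,job_done
o=bot.get_obs();print(o["time"],o["ee_pos"],o["finger_gap"]);print(job_done())
```

```text
30.2667 [0.47097472 0.1843862  0.03910413] 0.029696815067268383
the job is handed in; nothing more can be done
None
```

I handed the job in at about 30 s, with the arm holding the smallest rail flat on the bed, snug along the fence and pressed against the end plate, the pointer steady mid-green (about 16–17 mm by my estimate).

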